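# Release the specimen carrier's gate and hold it wide open

## Robot

A 7-joint arm with a two-finger parallel gripper is mounted at the origin on the work surface; the furniture and walls round the work are solid. World frame = base frame: x ahead of the robot, y to its left, z up, the work surface at z = 0. Lengths are in m, angles in rad, forces in N, time in s.
With the tool pointing down it reaches from about 0.4 to 0.85 m from the base axis. Payload 4.4 kg.
Tool frame: the origin (TCP) lies at the very end of the fingers, on their centre line; the grasp point (between the pads) lies 19 mm behind it (grip_depth is the distance from the TCP to the grasp point, in m); z points along the fingers, y is the line along which they close (so a half turn about z gives the same grasp; the last joint's range is limited). The gripper opens to 94 mm and grips with 3 to 60 N. Pads are 16 mm wide; open, the fingers measure 119 mm over their backs; the gripper's body (75 mm by 177 mm) begins 78 mm behind the grasp point.
Start: joints at [1.126, 0.628, 0.038, 1.517, -0.027, 0.996, -0.02], TCP at [0.24, -0.604, 0.205] pointing down, gripper open.
Joint ranges: [-3.06, 3.06], [-0.37, 2.12], [-1.25, 1.32], [0.18, 2.47], [-1.1, 4.24], [0.23, 1.98], [-2.94, 2.94]. Speed limits (rad/s): [2.57, 2.57, 3.14, 3.14, 3.14, 3.14, 3.14].

## Interface

Orientations are given as a unit quaternion [w, x, y, z].
In Python, from bench import get_obs, grab_frame, camera_model, job_done, look_for, regions_of, tip_of, grip_depth gives the robot as it stands.
- The arm moves only by the tool arm_command, never from a script. Its argument "plan" is a list of rows, each an object with "fingers": the finger opening in cm, from 0 to 9.4; "delta_pos": the shift along the tool's x, y, z in cm, a list of three; "rotation": the turn, a rotation vector about the tool's x, y, z in degrees, a list of three. In form: [{"fingers": fingers, "delta_pos": [tx, ty, tz], "rotation": [wx, wy, wz]}, ...]. A call has 1 to 8 rows; each row shifts and turns the commanded pose from where the row before left it, along the tool's axes as they then stand; what a row does not reach is not made up. A row lasts 1/10 s, in which the tool goes at most 50 mm and 8.59 degrees, less where a joint would pass 70% of its speed; a pose out of reach is approached as far as the arm can. A call with a gripper value outside its range is refused whole. The fingers move at their own pace and stop on an object; "grip_force" is the grip in N (left out, the last holds). Time passes only in rows, so rows that do not move let the fingers close. It gives the time, the measured TCP pose, the force, the opening and the grip force at its end, in the units of the state.
- get_obs(): the state, without advancing time (a new reading comes with each control period).
- grab_frame(name): name is "scene" or "top" or "wrist"; returns (picture, depth): 384x512x3 uint8, blue, green, red; 384x512 float32, m along the optical axis (not along the pixel's ray), 0 where there is no reading.
- camera_model(name): a dict with "mtx" (3x3 intrinsics, pixels), "k1" (the pictures are not rectified: a ray, as slopes to the right and down, at radius r is drawn at 1 + k1 r^2 times it, then the intrinsics apply), "R" (3x3) and "t" (3): a world point X has camera coordinates R X + t. Camera axes: x right, y down, z forward; pixel columns grow to the right and rows downward; lengths in m; the calibration is good to about 2 mm. A picture is of the moment at which its call begins: read the wrist's pose just before it. camera_model takes no time and is no camera call; for the wrist camera it gives the pose at the moment of the call.
- job_done(): hands the job in; it is judged then, once.
Trained networks look in the newest picture that a camera, given by its name, has taken for a name from the list of things; names that differ only in an ending like _2 or _b are one class to them, and where a whole thing is asked for, a point or a joint stands for the part that bears it (a point fixed in the world has none). Each returns a list of dicts, best first, with "confidence" (0 to 1); they miss things now and then, are a little off and sometimes report something else, mostly with a low value. They report only what shows in the picture. A call takes as long as a camera call.
- look_for(camera, target): "location" ([column, row] in pixels, amid what is visible of it).
- regions_of(camera, target): "pixels" (384x512 bool, what is visible of it) and "location" ([column, row] in pixels, amid what is visible of it).
- tip_of(camera, target): "location" ([column, row] in pixels: a listed point, or the origin of a listed thing).
The state is a dict: "clock": time; "qpos": joint angles; "dq": joint speeds; "tau": joint torques, N m; "ee_pos": TCP position; "tool_rot": TCP orientation; "ft_force": force on the tool from outside, world axes, zero at the start; "wrist_torque": the same for the moment, N m; "opening": finger opening in m; "grip_force": force on a finger pad.
Only numpy, scipy, OpenCV 4.12 (cv2) and the standard library are available. Lean on these libraries where they do the work, as an engineer would, in place of code of your own. Each camera call takes 0.05 s, during which the arm holds its last target. There are 200 camera calls.

## Task

Open the gate of the specimen carrier so that a colleague can take the mortar cubes out: pinch the squeeze catch nearer the hinge fully home between the fingers (tail against its lug), then likewise the catch nearer the handle post, then take the gate by its round upright post and swing it outward past its click stop until it stands wide open, roughly square to the carrier. The gate springs shut by itself, so finish while still gripping the post and holding the gate still and wide open; leave the cubes and everything else on the bench where they are.

Things in the scene. Friction and masses are not known exactly. Their poses are not given: they have to be found in the camera images.
- carrier: Grey and aluminium open-topped box for test cubes, 160 x 97 x 50 mm high, bolted down, elsewhere each time. Origin on the bench, mid-length, 40 mm inward of the gate. x runs along the gate from its hinge end (near the robot) to its free end; y inward, so the gate opens to -y; z up. A 30 mm wide deck, top 50 mm high, just inside the gate carries both catches.
- catch1_grip (a point): Pinch point of the first catch (nearer the hinge, 35 mm along x from the hinge line), 88 mm above the bench, axes as the carrier's: the catch's middle once squeezed. One finger goes behind the fixed lug (back face 8.2 mm to +y of it), the other in front of the tail (upper edge 23 mm to -y, 8.3 mm when squeezed home). Closing along y takes about 8 N; the catch stays where it is left.
- catch2_grip (a point): The same point of the second catch, identical to the first, 50 mm farther along x (85 mm from the hinge line).
- catch1 (a joint): First catch, hinge, rad: 0 = hooked over the gate, 0.38 = squeezed fully home, tail upright against its lug; the gate is clear of the hook from about 0.2; friction keeps it where it is left.
- catch2 (a joint): Second catch, same values.
- lug1: First catch's fixed upright aluminium lug, 20 wide x 7 thick, top 102 mm above the bench. Origin on the catch's pivot, 58 mm above the bench, 5 mm to -y of the pinch point; axes as the carrier's.
- lug2: Fixed lug of the second catch, likewise.
- gate (a joint): Gate, upright hinge, rad: 0 = shut, grows as it swings outward (clockwise from above), stop at 1.55. A sprung dome on a 4 mm high tongue under it (detent) is overridden at 0.35 to 0.55 rad and adds about 2.6 N at the post. A closing spring pulls with 0.4 N at the post when shut, about 2.3 N when wide open: let go, the gate swings back.
- post_grip (a point): Grip point on the axis of the gate's handle post, 113 mm above the bench; moves with the gate. The post is round, upright, dark steel, 14 mm diameter, from 50 to 130 mm above the bench on top of the gate, 130 mm from the hinge line. x points away from the hinge along the gate. Being round, it may turn between the fingers as the gate swings.
- gate_hinge (a point): Point on the gate's upright hinge axis, 50 mm above the bench, at the end of the gate nearer the robot; fixed to the carrier, axes as the carrier's.
- cube_1: Loose mortar test cube of about 28 mm, standing in the carrier behind the deck; stays there. Origin under its centre.
- cube_2: Loose mortar test cube of about 28 mm, standing in the carrier behind the deck; stays there. Origin under its centre.
- cube_3: Loose mortar test cube of about 28 mm, standing in the carrier behind the deck; stays there. Origin under its centre.
- vial_mid (a point): Bystander: capped glass vial 25 mm across, 53 high, standing on the bench; point half-way up.
- bung_mid (a point): Bystander: rubber bung 31 mm across, 26 high; point half-way up.
- tape_mid (a point): Bystander: roll of masking tape lying flat, 66 mm across, 19 high; point half-way up.
- tail1 (a point): Middle of the upper edge of the first catch's dark steel tail (20 wide x 7 thick x 40 mm long, pivoted 58 mm above the bench), which is squeezed against the lug; moves with the catch. At joint value 0 it leans 0.38 rad outward. It carries a hook in front of the gate's top edge, which rises as the tail is squeezed.
- tail2 (a point): The same point of the second catch.

How it is judged:
By the outcome, as a careful person would: the job done as asked, in the order asked, and still so for the second after the job is handed in, while the arm keeps its last pose, push and grip.
It also fails if it takes over 51 s, if anything falls off the work surface, if the arm or the gripper's body presses on something with over 40 N, if the wrist force passes 120 N, or if a joint passes its speed limit or range.

## Working session

There is one attempt and no reset: what is moved stays moved. The work goes in short steps, Python scripts to look and compute and a tool call to move; the robot and the scene stay as the last step left them, time stands still between calls to the robot, and variables do not carry over. Pictures are saved under pics/ and viewed, at most 10 in all, crops included, and the job is handed in when it is done.

Besides the shell and the picture viewer there is one more tool, called after "Call:" as name(argument=value, ...), one argument or row to a line, values as JSON. arm_command: Moves the arm, as the interface text tells. Its arguments: {"type":"object","properties":{"plan":{"type":"array"},"grip_force":{"type":"number"}},"required":["plan"]}

```bash
ls; mkdir -p pics; cat > h.py <<'E'
import numpy as np, cv2
from bench import *
def ray(cam,uv,M=None):
    M=M or camera_model(cam); K=np.array(M["mtx"]);k1=M["k1"]
    d=np.linalg.inv(K)@[uv[0],uv[1],1]; p=d[:2].copy(); q=p.copy()
    for _ in range(20): q=p/(1+k1*(q@q))
    R=np.array(M["R"]);t=np.array(M["t"])
    return -R.T@t, R.T@np.array([q[0],q[1],1])
def atz(cam,uv,z,M=None):
    c,d=ray(cam,uv,M); return c+d*(z-c[2])/d[2]
def proj(cam,X,M=None):
    M=M or camera_model(cam); K=np.array(M["mtx"]);k1=M["k1"]
    c=np.array(M["R"])@X+np.array(M["t"]); q=c[:2]/c[2]; q=q*(1+k1*(q@q))
    return (K@[q[0],q[1],1])[:2]
E
python3 - <<'E'
from h import *
s=get_obs(); print(s["clock"],s["ee_pos"],s["tool_rot"],grip_depth)
im,_=grab_frame("top"); a=im
Z={"catch1_grip":.088,"post_grip":.113,"gate_hinge":.05,"carrier":0,"lug1":.058,"tail1":.0951,"vial_mid":.0265,"bung_mid":.013,"tape_mid":.01}
for cam in("top","scene"):
    im,d=grab_frame(cam); cv2.imwrite(f"pics/{cam}.png",im)
    for n,z in Z.items():
        for r in tip_of(cam,n)[:3]:
            print(cam,n,round(r["confidence"],2),np.round(r["location"]),np.round(atz(cam,r["location"],z),4))
E
```

```text
pics
0.0 [ 0.24014813 -0.60333797  0.20457327] [-8.79357682e-04  9.82120860e-01  1.88249329e-01 -1.80542739e-04] 0.0188
top catch1_grip 0.88 [256. 179.] [ 0.4374 -0.1062  0.088 ]
top post_grip 0.6 [238. 139.] [ 0.5335 -0.0625  0.113 ]
top gate_hinge 0.74 [271. 184.] [ 0.427  -0.1435  0.05  ]
top gate_hinge 0.46 [240. 162.] [ 0.4833 -0.0659  0.05  ]
top gate_hinge 0.32 [233. 183.] [ 0.4308 -0.0483  0.05  ]
top carrier 0.98 [239. 175.] [ 0.4543 -0.0605  0.    ]
top carrier 0.52 [244. 159.] [ 0.4961 -0.0749  0.    ]
top lug1 0.6 [254. 176.] [ 0.4469 -0.1012  0.058 ]
top lug1 0.48 [239. 158.] [ 0.4923 -0.0638  0.058 ]
top tail1 0.59 [320. 219.] [ 0.3407 -0.2615  0.0951]
top tail1 0.51 [247. 154.] [ 0.4974 -0.0829  0.0951]
top tail1 0.47 [260. 172.] [ 0.4543 -0.1145  0.0951]
top vial_mid 0.62 [352. 172.] [ 0.4607 -0.3536  0.0265]
top bung_mid 0.7 [157. 150.] [0.5177 0.1527 0.013 ]
top tape_mid 0.57 [238. 162.] [ 0.4884 -0.0603  0.01  ]
scene catch1_grip 0.69 [249. 192.] [ 0.4464 -0.0965  0.088 ]
scene post_grip 0.66 [208. 177.] [ 0.5426 -0.0683  0.113 ]
scene gate_hinge 0.55 [266. 202.] [ 0.4227 -0.1358  0.05  ]
scene carrier 0.75 [236. 231.] [ 0.4589 -0.0564  0.    ]
scene lug1 0.65 [228. 204.] [ 0.4871 -0.0677  0.058 ]
scene lug1 0.51 [254. 204.] [ 0.4366 -0.1016  0.058 ]
scene tail1 0.47 [228. 188.] [ 0.4932 -0.0774  0.0951]
scene tail1 0.4 [248. 189.] [ 0.4478 -0.0936  0.0951]
scene vial_mid 0.55 [291. 180.] [ 0.45   -0.3449  0.0265]
scene bung_mid 0.8 [157. 267.] [0.5053 0.1557 0.013 ]
scene bung_mid 0.53 [237. 228.] [ 0.4513 -0.0491  0.013 ]
scene bung_mid 0.3 [252. 194.] [ 0.5159 -0.2301  0.013 ]
scene tape_mid 0.56 [315. 204.] [ 0.3456 -0.2684  0.01  ]
scene tape_mid 0.22 [236. 230.] [ 0.4507 -0.0459  0.01  ]
```

```bash
python3 - <<'E'
import cv2,numpy as np
a=cv2.imread("pics/top.png");b=cv2.imread("pics/scene.png")
a=cv2.resize(a[100:250,130:390],None,fx=3,fy=2,interpolation=2)[:, :780];b=cv2.resize(b[130:280,130:390],None,fx=3,fy=2,interpolation=2)
cv2.imwrite("pics/a.png",np.vstack([a,b])[:600])
E
```

```text
(no output)
```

View pics/a.png

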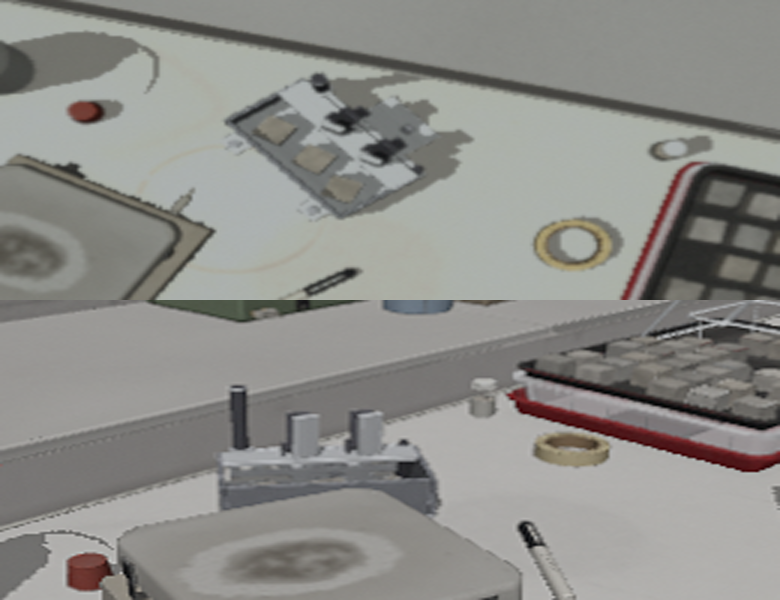

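```bash
python3 - <<'E'
from h import *
im,d=grab_frame("top"); M=camera_model("top")
def P(u,v):
    c,r=ray("top",(u,v),M); return np.round(c+r*d[v,u],3) if d[v,u]>0 else None
for v in (100,105,110,120,130,140,150,160):
    print(v,[None if P(u,v) is None else P(u,v).tolist() for u in (150,238,300,350)])
for u,v in [(160,200),(385,210),(320,219)]: print(P(u,v))
H=[]
for v in range(60,384,3):
    for u in range(0,512,3):
        p=P(u,v)
        if p is not None: H.append(p)
H=np.array(H); m=(H[:,2]>.14)
print("tall", [ (round(x,1),round(y,1)) for x,y in sorted(set(map(tuple,np.round(H[m][:,:2],1))))])
E
```

```text
100 [[0.639, 0.163, 0.06], [0.631, -0.06, 0.097], [0.633, -0.213, 0.097], [0.634, -0.336, 0.095]]
105 [[0.638, 0.175, 0.005], [0.619, -0.061, 0.097], [0.62, -0.212, 0.097], [0.621, -0.336, 0.097]]
110 [[0.625, 0.174, 0.005], [0.607, -0.061, 0.095], [0.608, -0.213, 0.095], [0.609, -0.336, 0.097]]
120 [[0.599, 0.175, -0.002], [0.581, -0.061, 0.099], [0.583, -0.212, 0.098], [0.584, -0.336, 0.095]]
130 [[0.572, 0.174, 0.0], [0.573, -0.058, 0.001], [0.558, -0.212, 0.097], [0.559, -0.335, 0.098]]
140 [[0.545, 0.173, 0.005], [0.528, -0.062, 0.13], [0.534, -0.213, 0.091], [0.535, -0.335, 0.096]]
150 [[0.519, 0.173, 0.001], [0.514, -0.06, 0.051], [0.522, -0.222, -0.002], [0.51, -0.336, 0.093]]
160 [[0.493, 0.173, 0.003], [0.488, -0.06, 0.051], [0.495, -0.222, -0.002], [0.495, -0.354, 0.006]]
[0.385 0.124 0.113]
[ 0.364 -0.427  0.075]
[ 0.34  -0.275  0.001]
tall [(np.float64(0.0), np.float64(-0.1)), (np.float64(0.0), np.float64(0.0)), (np.float64(0.0), np.float64(0.1)), (np.float64(0.1), np.float64(-0.1)), (np.float64(0.1), np.float64(0.0)), (np.float64(0.2), np.float64(-0.6)), (np.float64(0.2), np.float64(-0.5)), (np.float64(0.2), np.float64(-0.4)), (np.float64(0.2), np.float64(-0.3)), (np.float64(0.3), np.float64(-0.7)), (np.float64(0.3), np.float64(-0.6)), (np.float64(0.3), np.float64(-0.5)), (np.float64(0.5), np.float64(-0.7)), (np.float64(0.5), np.float64(-0.6)), (np.float64(0.5), np.float64(0.2)), (np.float64(0.6), np.float64(-0.7)), (np.float64(0.6), np.float64(-0.6)), (np.float64(0.6), np.float64(-0.5)), (np.float64(0.6), np.float64(0.2)), (np.float64(0.7), np.float64(-0.7)), (np.float64(0.7), np.float64(-0.5)), (np.float64(0.7), np.float64(-0.4)), (np.float64(0.7), np.float64(-0.3))]
```

Call:
arm_command(
  plan=[
    {"fingers": 9.4, "delta_pos": [2.5, -2.5, -1.5], "rotation": [0, 0, 0]},
    {"fingers": 9.4, "delta_pos": [2.5, -2.5, -1.5], "rotation": [0, 0, 0]},
    {"fingers": 9.4, "delta_pos": [2.5, -2.5, -1], "rotation": [0, 0, 0]},
    {"fingers": 9.4, "delta_pos": [2.5, -2.5, 0], "rotation": [0, 0, 0]},
    {"fingers": 9.4, "delta_pos": [2.5, -2.5, 0], "rotation": [0, 0, -2]},
    {"fingers": 9.4, "delta_pos": [2.5, -2.5, 0], "rotation": [0, 0, -2]},
    {"fingers": 9.4, "delta_pos": [2.5, -2.5, 0], "rotation": [0, 0, -2]},
    {"fingers": 9.4, "delta_pos": [2.5, -2.5, 0], "rotation": [0, 0, -2]},
  ],
)

```text
clock: 1.9
ee_pos: [0.3459, -0.3402, 0.2457]
tool_rot: [0.0, 0.966, 0.257, 0.0]
ft_force: [0.3, 0.1, 0.5]
opening: 0.0938
grip_force: 0.0
```

Call:
arm_command(
  plan=[
    {"fingers": 7, "delta_pos": [3.2, -2.2, 0], "rotation": [0, 0, 0]},
    {"fingers": 7, "delta_pos": [3.2, -2.2, 0], "rotation": [0, 0, 0]},
    {"fingers": 7, "delta_pos": [3.2, -2.2, 0], "rotation": [0, 0, 0]},
    {"fingers": 7, "delta_pos": [3.2, -2.2, 0], "rotation": [0, 0, 0]},
    {"fingers": 7, "delta_pos": [3.2, -2.2, 0], "rotation": [0, 0, 0]},
    {"fingers": 7, "delta_pos": [3.2, -2.2, 0], "rotation": [0, 0, 0]},
    {"fingers": 7, "delta_pos": [2, -1.5, 0], "rotation": [0, 0, -4]},
    {"fingers": 7, "delta_pos": [0, 0, 0], "rotation": [0, 0, 0]},
  ],
)

```text
clock: 2.7
ee_pos: [0.4583, -0.1048, 0.2457]
tool_rot: [-0.001, 0.956, 0.294, 0.001]
ft_force: [-0.1, -0.8, -0.3]
opening: 0.07
grip_force: 0.0
```

```bash
python3 - <<'E'
from h import *
s=get_obs(); print(s["clock"],s["ee_pos"],s["tool_rot"])
M=camera_model("wrist"); im,d=grab_frame("wrist"); cv2.imwrite("pics/w1.png",im)
print(-np.array(M["R"]).T@np.array(M["t"]), np.array(M["R"])[2])
Z={"catch1_grip":.088,"post_grip":.113,"gate_hinge":.05,"carrier":0,"lug1":.058,"tail1":.0951}
for n,z in Z.items():
    for r in tip_of("wrist",n)[:3]:
        print(n,round(r["confidence"],2),np.round(r["location"]),np.round(atz("wrist",r["location"],z,M),4))
E
```

```text
2.7 [ 0.45830513 -0.1048034   0.24572819] [-5.93574952e-04  9.55924660e-01  2.93609793e-01  9.90707717e-04]
[ 0.51983089 -0.06344242  0.42531838] [-0.214932   -0.14486673 -0.96582497]
catch1_grip 0.89 [244. 189.] [ 0.4399 -0.0975  0.088 ]
catch1_grip 0.35 [245. 147.] [ 0.4851 -0.0692  0.088 ]
post_grip 0.55 [255. 110.] [ 0.5276 -0.0553  0.113 ]
gate_hinge 0.62 [265. 206.] [ 0.4254 -0.1411  0.05  ]
carrier 0.69 [233. 152.] [ 0.4589 -0.0595  0.    ]
lug1 0.66 [252. 184.] [ 0.444 -0.106  0.058]
lug1 0.63 [263. 203.] [ 0.4297 -0.1351  0.058 ]
lug1 0.41 [247. 148.] [ 0.4826 -0.0726  0.058 ]
tail1 0.82 [256. 151.] [ 0.4889 -0.0828  0.0951]
tail1 0.6 [257. 186.] [ 0.4531 -0.1089  0.0951]
tail1 0.34 [220. 159.] [ 0.4564 -0.0512  0.0951]
```

View pics/w1.png

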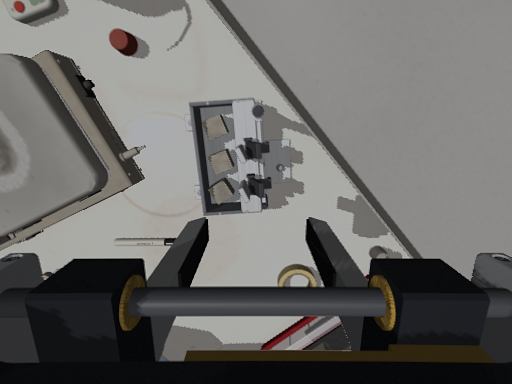

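```bash
python3 - <<'E'
from h import *
def cloud(cam,u0,u1,v0,v1):
    M=camera_model(cam); im,d=grab_frame(cam); P=[]
    for v in range(v0,v1):
        for u in range(u0,u1):
            if d[v,u]>0:
                c,r=ray(cam,(u,v),M); P.append(c+r*d[v,u])
    return np.array(P)
P=cloud("wrist",185,300,90,220); np.save("P.npy",P)
C=np.array([.466,-.085])
P=P[np.linalg.norm(P[:,:2]-C,axis=1)<.1]
for lo,hi in((.122,.14),(.098,.108),(.086,.098)):
    Q=P[(P[:,2]>lo)&(P[:,2]<hi)]
    # cluster
    lab=-np.ones(len(Q),int);k=0
    for i in range(len(Q)):
        if lab[i]<0:
            st=[i];lab[i]=k
            while st:
                j=st.pop()
                for n in np.where((lab<0)&(np.linalg.norm(Q-Q[j],axis=1)<.006))[0]: lab[n]=k;st.append(n)
            k+=1
    for c in range(k):
        q=Q[lab==c]
        if len(q)>5:
            r=cv2.minAreaRect((q[:,:2]*1000).astype(np.float32)); print(lo,len(q),q.mean(0).round(4),np.round(r[0],1),np.round(r[1],1),round(r[2],1))
# deck/rim at z .05
q=P[(abs(P[:,2]-.05)<.003)]
print(len(q),[np.round(x,1) for x in cv2.minAreaRect((q[:,:2]*1000).astype(np.float32))])
E
```

```text
0.122 158 [ 0.5286 -0.0576  0.13  ] [528.5 -57.6] [14.  13.9] 6.8
0.098 37 [ 0.4923 -0.0819  0.0987] [491.8 -82.8] [18.   4.8] 33.2
0.098 99 [ 0.4755 -0.0684  0.1019] [475.4 -68.5] [19.7  7. ] 59.0
0.098 28 [ 0.4523 -0.1135  0.0986] [ 452.3 -114. ] [18.3  3.8] 33.5
0.098 94 [ 0.4365 -0.0991  0.1019] [436.  -99.2] [20.2  7.3] 60.6
0.086 104 [ 0.4906 -0.0816  0.0944] [490.6 -81.7] [19.9 10.8] 37.8
0.086 18 [ 0.4791 -0.0676  0.0921] [478.9 -68. ] [17.9  4.4] 77.5
0.086 102 [ 0.4524 -0.1123  0.0945] [ 451.6 -112.8] [19.9 10.6] 38.7
0.086 31 [ 0.4397 -0.0976  0.0922] [439.4 -99. ] [18.8  5.8] 81.1
2539 [array([456.2, -62.6]), array([160., 100.]), np.float64(37.8)]
```

```bash
python3 - <<'E'
import numpy as np, cv2
P=np.load("P.npy"); th=np.radians(37.9)
ex=np.array([np.cos(th),np.sin(th)]);ey=np.array([-ex[1],ex[0]])
o=np.array([.5286,-.0576])-.13*ex
q=np.c_[(P[:,:2]-o)@ex,(P[:,:2]-o)@ey,P[:,2]]*1000
m=(q[:,0]>10)&(q[:,0]<145)&(q[:,1]>-30)&(q[:,1]<40)&(q[:,2]>40)
I=np.zeros((70*7,135*5),np.uint8)  # 5 px/mm x, 7 y -> y up
J=np.zeros((70*5,135*5,3),np.uint8)
for x,y,z in q[m]:
    c=cv2.applyColorMap(np.uint8([[min(255,max(0,(z-40)*2.8))]]),cv2.COLORMAP_JET)[0,0].tolist()
    cv2.circle(J,(int((x-10)*5),int((40-y)*5)),4,c,-1)
for x in(35,85,130): cv2.line(J,((x-10)*5,0),((x-10)*5,349),(255,255,255),1)
for y in (0,10,20): cv2.line(J,(0,(40-y)*5),(674,(40-y)*5),(200,200,200),1)
cv2.imwrite("pics/map.png",J)
E
```

```text
(no output)
```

View pics/map.png

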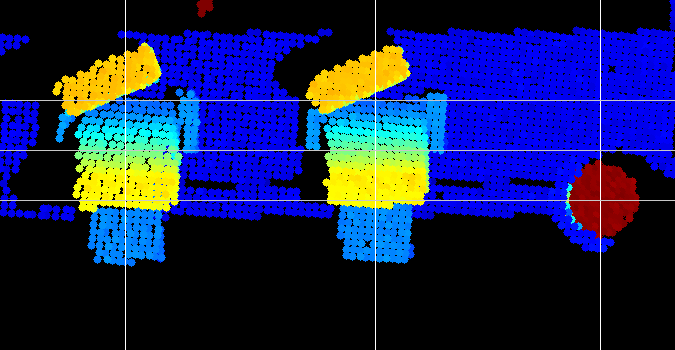

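```bash
python3 - <<'E'
import cv2
a=cv2.imread("pics/w1.png")[95:215,185:300]
cv2.imwrite("pics/c1.png",cv2.resize(a,None,fx=5,fy=5,interpolation=cv2.INTER_CUBIC))
E
```

```text
(no output)
```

View pics/c1.png

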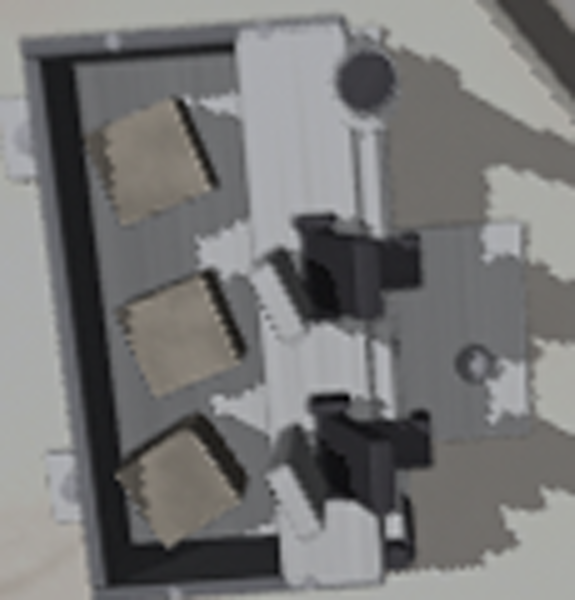

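Call:
arm_command(
  plan=[
    {"fingers": 7, "delta_pos": [-1.15, -1.54, 2], "rotation": [0, 0, -3.75]},
    {"fingers": 7, "delta_pos": [0, 0, 3], "rotation": [0, 0, 0]},
    {"fingers": 7, "delta_pos": [0, 0, 3], "rotation": [0, 0, 0]},
    {"fingers": 7, "delta_pos": [0, 0, 3], "rotation": [0, 0, 0]},
    {"fingers": 7, "delta_pos": [0, 0, 2.5], "rotation": [0, 0, 0]},
    {"fingers": 7, "delta_pos": [0, 0, 2], "rotation": [0, 0, 0]},
    {"fingers": 7, "delta_pos": [0, 0, 2], "rotation": [0, 0, 0]},
    {"fingers": 7, "delta_pos": [0, 0, 0], "rotation": [0, 0, 0]},
  ],
)

```text
clock: 3.9
ee_pos: [0.4368, -0.1026, 0.0687]
tool_rot: [-0.001, 0.947, 0.321, -0.002]
ft_force: [-0.9, 0.0, -0.2]
opening: 0.07
grip_force: 0.0
```

Call:
arm_command(
  plan=[
    {"fingers": 7, "delta_pos": [0.5, -0.12, 0], "rotation": [0, 0, 0]},
    {"fingers": 7, "delta_pos": [0, 0, 0], "rotation": [0, 0, 0]},
  ],
)

```text
clock: 4.1
ee_pos: [0.4432, -0.098, 0.0714]
tool_rot: [0.0, 0.947, 0.321, 0.001]
ft_force: [-0.7, -0.6, -0.5]
opening: 0.0703
grip_force: 0.0
```

```bash
python3 - <<'E'
from h import *
s=get_obs(); print(s["clock"],s["ee_pos"],s["tool_rot"])
im,d=grab_frame("wrist"); cv2.imwrite("pics/w2.png",im)
E
```

```text
4.1 [ 0.44323395 -0.09801403  0.07142855] [4.03900950e-04 9.47000286e-01 3.21230317e-01 1.17383787e-03]
```

View pics/w2.png

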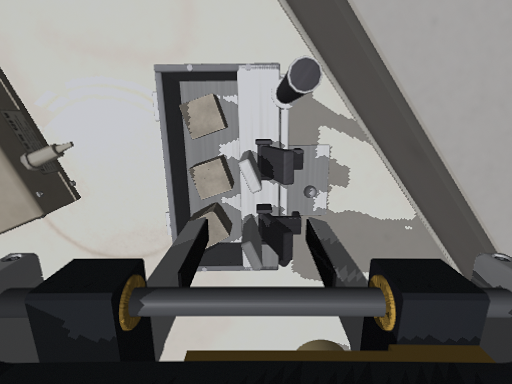

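Call:
arm_command(
  grip_force=25,
  plan=[
    {"fingers": 7, "delta_pos": [-0.25, -0.1, 0], "rotation": [0, 0, 0]},
    {"fingers": 4, "delta_pos": [0, 0, 0], "rotation": [0, 0, 0]},
    {"fingers": 1, "delta_pos": [0, 0, 0], "rotation": [0, 0, 0]},
    {"fingers": 1, "delta_pos": [0, 0, 0], "rotation": [0, 0, 0]},
    {"fingers": 1, "delta_pos": [0, 0, 0], "rotation": [0, 0, 0]},
    {"fingers": 1, "delta_pos": [0, 0, 0], "rotation": [0, 0, 0]},
    {"fingers": 1, "delta_pos": [0, 0, 0], "rotation": [0, 0, 0]},
    {"fingers": 1, "delta_pos": [0, 0, 0], "rotation": [0, 0, 0]},
  ],
)

```text
clock: 4.95
ee_pos: [0.4404, -0.0994, 0.0715]
tool_rot: [0.001, 0.947, 0.321, 0.001]
ft_force: [0.7, -3.2, 11.6]
opening: 0.0184
grip_force: 25.0
```

Call:
arm_command(
  plan=[
    {"fingers": 1, "delta_pos": [0, 0, 0], "rotation": [0, 0, 0]},
    {"fingers": 1, "delta_pos": [0, 0, 0], "rotation": [0, 0, 0]},
    {"fingers": 1, "delta_pos": [0, 0, 0], "rotation": [0, 0, 0]},
    {"fingers": 1, "delta_pos": [0, 0, 0], "rotation": [0, 0, 0]},
  ],
)

```text
clock: 5.35
ee_pos: [0.4404, -0.0995, 0.0715]
tool_rot: [0.001, 0.947, 0.321, 0.001]
ft_force: [-0.7, -0.4, 10.8]
opening: 0.0185
grip_force: 25.0
```

Call:
arm_command(
  plan=[
    {"fingers": 6, "delta_pos": [0, 0, 0], "rotation": [0, 0, 0]},
    {"fingers": 6, "delta_pos": [0, 0, 0], "rotation": [0, 0, 0]},
    {"fingers": 6, "delta_pos": [0, 0, 0], "rotation": [0, 0, 0]},
    {"fingers": 6, "delta_pos": [0, 0, -3], "rotation": [0, 0, 0]},
    {"fingers": 6, "delta_pos": [0, 0, -4], "rotation": [0, 0, 0]},
    {"fingers": 6, "delta_pos": [2, 0, -4], "rotation": [0, 0, 0]},
    {"fingers": 6, "delta_pos": [3, 0, 0], "rotation": [0, 0, 0]},
    {"fingers": 6, "delta_pos": [0, 0, 0], "rotation": [0, 0, 0]},
  ],
)

```text
clock: 6.15
ee_pos: [0.4828, -0.066, 0.1819]
tool_rot: [0.0, 0.946, 0.323, 0.003]
ft_force: [-0.1, 0.2, 0.6]
opening: 0.0601
grip_force: 0.0
```

```bash
cat > m.py <<'E'
from h import *
s=get_obs(); print(s["clock"],s["ee_pos"],s["tool_rot"],s["ft_force"])
M=camera_model("wrist"); im,d=grab_frame("wrist"); 
th=np.radians(37.9)
ex=np.array([np.cos(th),np.sin(th)]);ey=np.array([-ex[1],ex[0]])
o=np.array([.5286,-.0576])-.13*ex
vs,us=np.where(d>0); P=[]
R=np.array(M["R"]);t=np.array(M["t"]);K=np.array(M["mtx"])
n=cv2.undistortPoints(np.c_[us,vs].astype(float)[:,None],K,np.array([M["k1"],0,0,0]))[:,0]
X=(np.c_[n,np.ones(len(n))]*d[vs,us][:,None]-t)@R
q=np.c_[(X[:,:2]-o)@ex,(X[:,:2]-o)@ey,X[:,2]]*1000
for x0 in(35,85):
    for a in(-6,0,6):
        m=(abs(q[:,0]-x0-a)<1.5)&(abs(q[:,1]-10)<30)&(q[:,2]>50)&(q[:,2]<110)
        for z0,z1 in((80,90),(90,96),(96,100.5),(100.5,106)):
            w=q[m&(q[:,2]>z0)&(q[:,2]<=z1)]
            if len(w): print(x0+a,z0,len(w),"y",w[:,1].min().round(1),w[:,1].max().round(1),"z",w[:,2].max().round(1))
w=q[(q[:,2]>122)&(q[:,2]<140)&(abs(q[:,0]-130)<20)&(abs(q[:,1])<25)]
print("post",w.mean(0) if len(w) else None)
m=(q[:,0]>10)&(q[:,0]<145)&(q[:,1]>-30)&(q[:,1]<40)&(q[:,2]>40)
J=np.zeros((350,675,3),np.uint8)
for x,y,z in q[m][np.argsort(q[m][:,2])]:
    c=cv2.applyColorMap(np.uint8([[min(255,max(0,(z-40)*2.8))]]),cv2.COLORMAP_JET)[0,0].tolist()
    cv2.circle(J,(int((x-10)*5),int((40-y)*5)),3,c,-1)
for x in(35,85,130): cv2.line(J,((x-10)*5,0),((x-10)*5,349),(255,255,255),1)
for y in (0,10,20): cv2.line(J,(0,(40-y)*5),(674,(40-y)*5),(200,200,200),1)
cv2.imwrite("pics/map2.png",J)
E
python3 m.py
```

```text
6.15 [ 0.48281932 -0.06595247  0.18188211] [3.31761573e-04 9.46453177e-01 3.22825875e-01 3.11886870e-03] [-0.10082429  0.24804511  0.64758827]
29 80 1 y 20.0 20.0 z 80.1
29 90 3 y 11.4 11.4 z 95.5
29 96 15 y 12.6 20.1 z 100.4
29 100.5 20 y 12.7 26.5 z 103.3
35 80 6 y 21.1 22.2 z 89.9
35 90 5 y 11.4 22.2 z 95.8
35 96 18 y 12.6 22.2 z 100.4
35 100.5 21 y 13.8 28.6 z 103.9
41 80 19 y 24.4 30.1 z 89.8
41 90 19 y 11.4 29.9 z 96.0
41 96 29 y 12.6 29.7 z 100.5
41 100.5 13 y 14.8 29.6 z 103.0
79 80 12 y 8.2 19.9 z 90.0
79 90 6 y -0.8 19.9 z 95.9
79 96 19 y -0.8 19.9 z 99.3
79 100.5 23 y 19.0 27.1 z 104.8
85 80 13 y 8.2 22.0 z 89.7
85 90 7 y 6.4 22.0 z 95.3
85 96 24 y -0.6 22.0 z 100.4
85 100.5 18 y 23.0 29.1 z 103.7
91 80 26 y 8.3 29.5 z 89.8
91 90 15 y 6.4 30.2 z 95.9
91 96 30 y -0.6 30.1 z 99.9
91 100.5 11 y 24.0 30.0 z 102.7
post [1.30614528e+02 1.11959601e-01 1.29844190e+02]
```

View pics/map2.png

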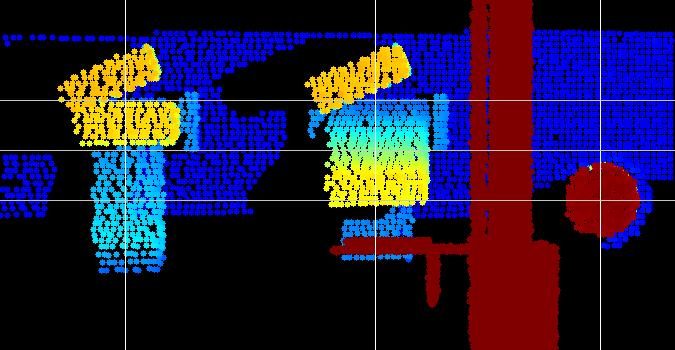

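```bash
cat >> m.py <<'E'
for y in range(-16,28,2):
    f=lambda x0:q[(abs(q[:,0]-x0)<5)&(abs(q[:,1]-y)<1)&(q[:,2]>45)&(q[:,2]<110)][:,2]
    a,b=f(35),f(85); print(y,len(a),np.median(a).round(1) if len(a) else None,len(b),np.median(b).round(1) if len(b) else None)
E
python3 m.py | tail -22
```

```text
-16 0 None 0 None
-14 8 59.9 0 None
-12 7 64.2 8 63.5
-10 16 70.3 18 63.6
-8 11 72.6 9 63.7
-6 14 72.1 17 63.8
-4 16 71.6 11 63.2
-2 20 69.6 2 63.3
0 19 69.0 18 97.3
2 13 68.2 21 97.7
4 18 67.6 19 98.3
6 17 67.0 19 96.7
8 16 65.8 18 91.0
10 11 65.7 23 84.9
12 20 95.5 21 78.8
14 17 100.5 9 73.6
16 17 100.4 16 69.0
18 17 100.1 17 63.3
20 40 74.2 29 61.4
22 28 83.3 42 81.0
24 35 99.0 31 101.3
26 17 102.4 19 102.0
```

Call:
arm_command(
  grip_force=35,
  plan=[
    {"fingers": 7, "delta_pos": [-0.36, 0, 2.5], "rotation": [0, 0, 0]},
    {"fingers": 7, "delta_pos": [0, 0, 2.5], "rotation": [0, 0, 0]},
    {"fingers": 7, "delta_pos": [0, 0, 2.5], "rotation": [0, 0, 0]},
    {"fingers": 7, "delta_pos": [0, 0, 2], "rotation": [0, 0, 0]},
    {"fingers": 7, "delta_pos": [0, 0, 1.3], "rotation": [0, 0, 0]},
    {"fingers": 7, "delta_pos": [0, 0, 0], "rotation": [0, 0, 0]},
    {"fingers": 7, "delta_pos": [0, 0, 0], "rotation": [0, 0, 0]},
  ],
)

```text
clock: 6.95
ee_pos: [0.4749, -0.0714, 0.0721]
tool_rot: [-0.0, 0.947, 0.321, -0.001]
ft_force: [0.6, -0.5, 0.8]
opening: 0.0704
grip_force: 0.0
```

Call:
arm_command(
  plan=[
    {"fingers": 7, "delta_pos": [0.45, 0.05, -0.1], "rotation": [0, 0, 0]},
    {"fingers": 7, "delta_pos": [0, 0, 0], "rotation": [0, 0, 0]},
    {"fingers": 7, "delta_pos": [0, 0, 0], "rotation": [0, 0, 0]},
  ],
)

```text
clock: 7.25
ee_pos: [0.4805, -0.0685, 0.0741]
tool_rot: [0.0, 0.947, 0.321, 0.001]
ft_force: [-0.7, -0.3, 0.0]
opening: 0.0701
grip_force: 0.0
```

Call:
arm_command(
  plan=[
    {"fingers": 4, "delta_pos": [0, 0, 0], "rotation": [0, 0, 0]},
    {"fingers": 1, "delta_pos": [0, 0, 0], "rotation": [0, 0, 0]},
    {"fingers": 1, "delta_pos": [0, 0, 0], "rotation": [0, 0, 0]},
    {"fingers": 1, "delta_pos": [0, 0, 0], "rotation": [0, 0, 0]},
    {"fingers": 1, "delta_pos": [0, 0, 0], "rotation": [0, 0, 0]},
    {"fingers": 1, "delta_pos": [0, 0, 0], "rotation": [0, 0, 0]},
    {"fingers": 1, "delta_pos": [0, 0, 0], "rotation": [0, 0, 0]},
    {"fingers": 1, "delta_pos": [0, 0, 0], "rotation": [0, 0, 0]},
  ],
)

```text
clock: 8.05
ee_pos: [0.48, -0.0683, 0.0743]
tool_rot: [0.0, 0.947, 0.322, 0.0]
ft_force: [-1.5, 1.5, 8.8]
opening: 0.0178
grip_force: 35.0
```

Call:
arm_command(
  plan=[
    {"fingers": 1, "delta_pos": [0, 0, 0], "rotation": [0, 0, 0]},
    {"fingers": 1, "delta_pos": [0, 0, 0], "rotation": [0, 0, 0]},
    {"fingers": 1, "delta_pos": [0, 0, 0], "rotation": [0, 0, 0]},
  ],
)

```text
clock: 8.35
ee_pos: [0.48, -0.0683, 0.0743]
tool_rot: [0.0, 0.947, 0.322, 0.0]
ft_force: [-2.6, 1.4, 8.8]
opening: 0.018
grip_force: 35.0
```

Call:
arm_command(
  plan=[
    {"fingers": 6, "delta_pos": [0, 0, 0], "rotation": [0, 0, 0]},
    {"fingers": 6, "delta_pos": [0, 0, 0], "rotation": [0, 0, 0]},
    {"fingers": 6, "delta_pos": [0, 0, 0], "rotation": [0, 0, 0]},
    {"fingers": 6, "delta_pos": [0, 0, -3], "rotation": [0, 0, 0]},
    {"fingers": 6, "delta_pos": [0, 0, -4], "rotation": [0, 0, 0]},
    {"fingers": 6, "delta_pos": [0, 0, -4], "rotation": [0, 0, 0]},
    {"fingers": 6, "delta_pos": [0, 0, 0], "rotation": [0, 0, 0]},
    {"fingers": 6, "delta_pos": [0, 0, 0], "rotation": [0, 0, 0]},
  ],
)

```text
clock: 9.15
ee_pos: [0.4802, -0.0687, 0.184]
tool_rot: [0.0, 0.947, 0.321, 0.001]
ft_force: [-0.1, -0.9, -0.4]
opening: 0.0598
grip_force: 0.0
```

```bash
cat >> m.py <<'E'
for x0 in(35,85):
    w=q[(abs(q[:,0]-x0)<6)&(q[:,1]>-7)&(q[:,1]<9)&(q[:,2]>57)&(q[:,2]<80)]
    w2=q[(abs(q[:,0]-x0)<8)&(q[:,1]>-5)&(q[:,1]<22)&(q[:,2]>96)&(q[:,2]<101)]
    print(x0,len(w),"arm angle",np.arctan(np.polyfit(w[:,1],w[:,2],1)[0]) if len(w)>9 else None,"tail outer",np.percentile(w2[:,1],[2,5]) if len(w2) else None)
E
python3 m.py | tail -24; python3 -c "
from h import *
M=camera_model('wrist')
"
```

```text
-16 0 None 0 None
-14 5 59.6 8 61.9
-12 15 66.5 9 65.3
-10 8 71.3 9 69.1
-8 16 72.7 17 72.5
-6 11 71.3 16 72.1
-4 13 71.4 15 71.0
-2 22 69.8 18 69.8
0 21 69.2 11 68.9
2 11 68.4 19 68.7
4 17 67.8 17 68.0
6 18 67.0 17 67.3
8 19 65.8 16 65.7
10 8 65.5 10 65.6
12 13 99.0 9 95.2
14 17 100.4 19 100.0
16 17 100.6 20 100.1
18 17 100.0 19 100.2
20 42 73.2 28 61.1
22 26 78.9 41 81.3
24 38 96.1 29 101.2
26 17 102.4 19 102.4
35 130 arm angle -0.37456626477254695 tail outer [12.32346676 12.34833208]
85 147 arm angle -0.3882142074032964 tail outer [13.31650349 13.34392851]
```

```bash
cat > e.py <<'E'
exec(open('m.py').read().split('for x0 in(35,85):')[0])
m=(X[:,0]>.48)&(X[:,2]>.085)&(X[:,2]<.105)&(X[:,1]<.05)&(X[:,1]>-.4)
dd=np.c_[X[m][:,:2]-o]; r=np.linalg.norm(dd,axis=1)
a=37.9-np.degrees(np.arctan2(dd[:,1],dd[:,0]))
for g in range(0,100,6):
    k=(abs(a-g)<3)&(r>.1)&(r<.3)
    if k.sum()>5: print(g,k.sum(),np.percentile(r[k],[1,3]).round(4))
E
python3 e.py
sed -i 's/"wrist"/"top"/g' e.py; python3 - <<'E'
s=open('e.py').read().replace("split('for x0 in(35,85):')[0]","split('for x0 in(35,85):')[0].replace('wrist','top')")
exec(s)
E
```

```text
9.2 [ 0.479343   -0.06861532  0.18300026] [-1.15486711e-04  9.47097244e-01  3.20946483e-01 -3.89148223e-04] [-0.14517243 -0.1829923  -0.25504202]
0 1901 [0.1367 0.1984]
6 2532 [0.1771 0.1816]
12 3052 [0.1621 0.1668]
18 3541 [0.1511 0.1559]
24 4076 [0.1428 0.148 ]
30 4756 [0.1365 0.1427]
36 4881 [0.1318 0.1388]
42 4666 [0.1287 0.1356]
48 3884 [0.1271 0.1334]
54 3207 [0.1261 0.1313]
60 2721 [0.1265 0.131 ]
66 2394 [0.1286 0.1326]
72 2123 [0.1324 0.1356]
78 1944 [0.1373 0.1407]
84 1641 [0.1443 0.1478]
90 640 [0.1684 0.1714]
96 219 [0.1892 0.1907]
9.25 [ 0.47890901 -0.06853818  0.18245654] [-4.26431783e-04  9.47087836e-01  3.20972626e-01 -1.01161275e-03] [-0.37006989 -0.53483252  0.29660252]
0 193 [0.2554 0.2575]
6 276 [0.2348 0.2377]
12 342 [0.2229 0.2256]
18 377 [0.2145 0.2177]
24 404 [0.186  0.2065]
30 385 [0.2125 0.2142]
36 502 [0.171  0.1761]
42 572 [0.1518 0.1573]
48 607 [0.1374 0.1436]
54 633 [0.128 0.133]
60 626 [0.127  0.1324]
66 630 [0.1293 0.1339]
72 622 [0.1336 0.1386]
78 610 [0.1386 0.1433]
84 589 [0.1455 0.151 ]
90 563 [0.1555 0.1602]
96 531 [0.1682 0.173 ]
```

```bash
cat > e2.py <<'E'
exec(open('m.py').read().split('for x0 in(35,85):')[0].replace('wrist',CAM))
dd=X[:,:2]-o; r=np.linalg.norm(dd,axis=1)*1000; a=37.9-np.degrees(np.arctan2(dd[:,1],dd[:,0]))
for g in (40,57,75):
    k=(abs(a-g)<1.2)&(r>90)&(r<175)
    print(g,[(R0,np.round(np.percentile(X[k&(abs(r-R0)<2)][:,2]*1000,[5,50,95])).tolist()) for R0 in range(100,176,4) if (k&(abs(r-R0)<2)).sum()])
E
for c in wrist top scene; do python3 -c "CAM='$c';exec(open('e2.py').read())"; done
```

```text
9.3 [ 0.47879503 -0.06844478  0.18219736] [-5.93963502e-04  9.47066157e-01  3.21035314e-01 -1.29204420e-03] [-0.35048543  0.66422406  0.08948707]
40 [(100, [-1.0, 1.0, 1.0]), (104, [-1.0, 0.0, 1.0]), (108, [-0.0, 0.0, 1.0]), (112, [-1.0, 0.0, 2.0]), (116, [-1.0, -0.0, 1.0]), (120, [-0.0, 1.0, 1.0]), (124, [-0.0, 1.0, 5.0]), (128, [4.0, 57.0, 96.0]), (132, [95.0, 96.0, 97.0]), (136, [95.0, 96.0, 97.0]), (140, [95.0, 96.0, 97.0]), (144, [95.0, 96.0, 97.0]), (148, [95.0, 95.0, 97.0]), (152, [94.0, 96.0, 97.0]), (156, [95.0, 96.0, 97.0]), (160, [95.0, 96.0, 96.0]), (164, [95.0, 96.0, 97.0]), (168, [95.0, 96.0, 97.0]), (172, [95.0, 96.0, 96.0])]
57 [(100, [-0.0, 0.0, 1.0]), (104, [-1.0, 0.0, 1.0]), (108, [-1.0, 0.0, 2.0]), (112, [-0.0, 0.0, 1.0]), (116, [-1.0, 0.0, 2.0]), (120, [-1.0, 0.0, 2.0]), (124, [4.0, 29.0, 95.0]), (128, [42.0, 95.0, 97.0]), (132, [94.0, 95.0, 96.0]), (136, [95.0, 96.0, 97.0]), (140, [95.0, 96.0, 96.0]), (144, [95.0, 96.0, 97.0]), (148, [95.0, 96.0, 97.0]), (152, [95.0, 96.0, 97.0]), (156, [95.0, 96.0, 97.0]), (160, [95.0, 96.0, 97.0]), (164, [95.0, 96.0, 96.0]), (
[... 2255 characters left out ...]
, [96.0, 97.0, 97.0]), (160, [97.0, 97.0, 97.0]), (164, [98.0, 98.0, 98.0]), (168, [97.0, 97.0, 97.0]), (172, [97.0, 97.0, 97.0])]
57 [(128, [58.0, 82.0, 94.0]), (132, [50.0, 64.0, 90.0]), (136, [96.0, 96.0, 97.0]), (140, [98.0, 98.0, 98.0]), (148, [96.0, 97.0, 98.0]), (152, [97.0, 97.0, 97.0]), (156, [97.0, 98.0, 98.0]), (160, [96.0, 97.0, 97.0]), (164, [97.0, 97.0, 99.0]), (168, [95.0, 96.0, 97.0]), (172, [96.0, 96.0, 96.0])]
75 [(132, [1.0, 1.0, 2.0]), (136, [5.0, 68.0, 95.0]), (140, [9.0, 49.0, 96.0]), (144, [29.0, 46.0, 73.0]), (148, [96.0, 96.0, 96.0]), (152, [97.0, 97.0, 97.0]), (160, [97.0, 98.0, 98.0]), (164, [96.0, 96.0, 96.0]), (168, [97.0, 97.0, 97.0]), (172, [97.0, 97.0, 97.0])]
```

Call:
arm_command(
  plan=[
    {"fingers": 5, "delta_pos": [2.3, 1.1, 0], "rotation": [0, 0, 0]},
    {"fingers": 5, "delta_pos": [2.3, 1.1, 0], "rotation": [0, 0, 0]},
    {"fingers": 5, "delta_pos": [0, 0, 1.5], "rotation": [0, 0, 0]},
    {"fingers": 5, "delta_pos": [0, 0, 1.5], "rotation": [0, 0, 0]},
    {"fingers": 5, "delta_pos": [0, 0, 0], "rotation": [0, 0, 0]},
    {"fingers": 5, "delta_pos": [0, 0, 0], "rotation": [0, 0, 0]},
  ],
)

```text
clock: 10.05
ee_pos: [0.5294, -0.058, 0.153]
tool_rot: [-0.0, 0.947, 0.321, -0.001]
ft_force: [-1.0, -0.8, 0.1]
opening: 0.0498
grip_force: 0.0
```

```bash
python3 -c "
from h import *
s=get_obs();print(s['ee_pos'],s['tool_rot'],np.round(s['qpos'],2))"
```

```text
[ 0.52939905 -0.05795449  0.1530493 ] [-2.98413122e-04  9.47050229e-01  3.21084619e-01 -6.64290732e-04] [ 0.15  0.53 -0.13  1.9   0.1   0.72 -0.96]
```

Call:
arm_command(
  grip_force=30,
  plan=[
    {"fingers": 5, "delta_pos": [0, 0, 2.3], "rotation": [0, 0, 0]},
    {"fingers": 5, "delta_pos": [0, 0, 2.2], "rotation": [0, 0, 0]},
    {"fingers": 5, "delta_pos": [0, 0, 0], "rotation": [0, 0, 0]},
    {"fingers": 1, "delta_pos": [0, 0, 0], "rotation": [0, 0, 0]},
    {"fingers": 1, "delta_pos": [0, 0, 0], "rotation": [0, 0, 0]},
    {"fingers": 1, "delta_pos": [0, 0, 0], "rotation": [0, 0, 0]},
    {"fingers": 1, "delta_pos": [0, 0, 0], "rotation": [0, 0, 0]},
    {"fingers": 1, "delta_pos": [0, 0, 0], "rotation": [0, 0, 0]},
  ],
)

```text
clock: 10.85
ee_pos: [0.5301, -0.058, 0.109]
tool_rot: [0.0, 0.947, 0.321, 0.0]
ft_force: [0.7, -0.3, 0.5]
opening: 0.0134
grip_force: 19.4
```

Call:
arm_command(
  plan=[
    {"fingers": 1, "delta_pos": [0, 0, 0], "rotation": [0, 0, 0]},
    {"fingers": 1, "delta_pos": [-0.02, 0.68, 0], "rotation": [0, 0, 3]},
    {"fingers": 1, "delta_pos": [-0.02, 0.68, 0], "rotation": [0, 0, 3]},
    {"fingers": 1, "delta_pos": [-0.02, 0.68, 0], "rotation": [0, 0, 3]},
    {"fingers": 1, "delta_pos": [-0.02, 0.68, 0], "rotation": [0, 0, 3]},
    {"fingers": 1, "delta_pos": [-0.02, 0.68, 0], "rotation": [0, 0, 3]},
    {"fingers": 1, "delta_pos": [0, 0, 0], "rotation": [0, 0, 0]},
  ],
)

```text
clock: 11.55
ee_pos: [0.548, -0.0891, 0.1089]
tool_rot: [0.001, 0.981, 0.192, 0.001]
ft_force: [-0.4, 0.5, 6.2]
opening: 0.0131
grip_force: 30.0
```

```bash
cat > g.py <<'E'
from h import *
s=get_obs();th=np.radians(37.9);o=np.array([.5286,-.0576])-.13*np.array([np.cos(th),np.sin(th)])
d=s['ee_pos'][:2]-o; q=s['tool_rot']
print('r',np.hypot(*d),'open',37.9-np.degrees(np.arctan2(d[1],d[0])),'tool x',37.9-2*np.degrees(np.arctan2(q[2],q[1])),s['ft_force'],np.round(s['qpos'],2),s['ee_pos'][2])
E
python3 g.py
```

```text
r 0.13121523631915105 open 16.253766701046736 tool x 15.767204245170138 [-0.35013952  0.53984034  6.16566   ] [ 0.14  0.62 -0.05  1.88  0.05  0.64 -1.12] 0.10894048675724605
```

Call:
arm_command(
  plan=[
    {"fingers": 1, "delta_pos": [-0.02, 0.68, 0], "rotation": [0, 0, 3]},
    {"fingers": 1, "delta_pos": [-0.02, 0.68, 0], "rotation": [0, 0, 3]},
    {"fingers": 1, "delta_pos": [-0.02, 0.68, 0], "rotation": [0, 0, 3]},
    {"fingers": 1, "delta_pos": [-0.02, 0.68, 0], "rotation": [0, 0, 3]},
    {"fingers": 1, "delta_pos": [0, 0, 0], "rotation": [0, 0, 0]},
  ],
)

```text
clock: 12.05
ee_pos: [0.5553, -0.1143, 0.109]
tool_rot: [0.0, 0.996, 0.089, 0.001]
ft_force: [-0.0, 2.2, 6.5]
opening: 0.0131
grip_force: 30.0
```

```bash
python3 g.py
```

```text
r 0.13131400894905743 open 27.74878543156116 tool x 27.71719607903615 [-0.04238617  2.2388206   6.49183805] [ 0.15  0.63  0.01  1.85 -0.01  0.66 -1.23] 0.10899151739731806
```

Call:
arm_command(
  plan=[
    {"fingers": 1, "delta_pos": [-0.03, 0.68, 0], "rotation": [0, 0, 3]},
    {"fingers": 1, "delta_pos": [-0.03, 0.68, 0], "rotation": [0, 0, 3]},
    {"fingers": 1, "delta_pos": [-0.03, 0.68, 0], "rotation": [0, 0, 3]},
    {"fingers": 1, "delta_pos": [-0.02, 0.68, 0], "rotation": [0, 0, 3]},
    {"fingers": 1, "delta_pos": [0, 0, 0], "rotation": [0, 0, 0]},
  ],
)

```text
clock: 12.55
ee_pos: [0.5572, -0.1421, 0.1089]
tool_rot: [0.0, 1.0, -0.015, 0.001]
ft_force: [2.2, 0.5, 6.7]
opening: 0.0135
grip_force: 30.0
```

```bash
python3 g.py
```

```text
r 0.13128680859820624 open 39.934273063653066 tool x 39.67182791790018 [2.24909431 0.48866994 6.69915012] [ 0.16  0.64  0.06  1.83 -0.06  0.67 -1.34] 0.10894810032903812
```

Call:
arm_command(
  plan=[
    {"fingers": 1, "delta_pos": [-0.03, 0.68, 0], "rotation": [0, 0, 3]},
    {"fingers": 1, "delta_pos": [-0.03, 0.68, 0], "rotation": [0, 0, 3]},
    {"fingers": 1, "delta_pos": [-0.03, 0.68, 0], "rotation": [0, 0, 3]},
    {"fingers": 1, "delta_pos": [-0.02, 0.68, 0], "rotation": [0, 0, 3]},
    {"fingers": 1, "delta_pos": [-0.02, 0.68, 0], "rotation": [0, 0, 3]},
    {"fingers": 1, "delta_pos": [-0.02, 0.68, 0], "rotation": [0, 0, 3]},
    {"fingers": 1, "delta_pos": [-0.02, 0.68, 0], "rotation": [0, 0, 3]},
    {"fingers": 1, "delta_pos": [0, 0, 0], "rotation": [0, 0, 0]},
  ],
)

```text
clock: 13.35
ee_pos: [0.5467, -0.1886, 0.109]
tool_rot: [0.001, 0.98, -0.197, 0.001]
ft_force: [4.4, 0.1, 4.7]
opening: 0.0132
grip_force: 30.0
```

```bash
python3 g.py
```

```text
r 0.13104627469160923 open 60.84897374771414 tool x 60.6370441511221 [4.37226089 0.11907497 4.71053574] [ 0.18  0.65  0.16  1.82 -0.16  0.68 -1.54] 0.1089789783782269
```

Need about 26° more, to ~87°.

Call:
arm_command(
  plan=[
    {"fingers": 1, "delta_pos": [-0.03, 0.74, 0], "rotation": [0, 0, 3.3]},
    {"fingers": 1, "delta_pos": [-0.03, 0.74, 0], "rotation": [0, 0, 3.3]},
    {"fingers": 1, "delta_pos": [-0.03, 0.74, 0], "rotation": [0, 0, 3.3]},
    {"fingers": 1, "delta_pos": [-0.03, 0.74, 0], "rotation": [0, 0, 3.3]},
    {"fingers": 1, "delta_pos": [-0.02, 0.74, 0], "rotation": [0, 0, 3.3]},
    {"fingers": 1, "delta_pos": [-0.02, 0.74, 0], "rotation": [0, 0, 3.3]},
    {"fingers": 1, "delta_pos": [-0.02, 0.74, 0], "rotation": [0, 0, 3.3]},
    {"fingers": 1, "delta_pos": [-0.02, 0.6, 0], "rotation": [0, 0, 2.5]},
  ],
)

```text
clock: 14.15
ee_pos: [0.5133, -0.2344, 0.109]
tool_rot: [0.0, 0.913, -0.409, 0.002]
ft_force: [4.9, -0.6, 4.6]
opening: 0.013
grip_force: 30.0
```

Call:
arm_command(
  plan=[
    {"fingers": 1, "delta_pos": [0, 0, 0], "rotation": [0, 0, 0]},
    {"fingers": 1, "delta_pos": [0, 0, 0], "rotation": [0, 0, 0]},
    {"fingers": 1, "delta_pos": [0, 0, 0], "rotation": [0, 0, 0]},
  ],
)

```text
clock: 14.45
ee_pos: [0.5135, -0.2343, 0.109]
tool_rot: [0.0, 0.913, -0.408, 0.002]
ft_force: [5.2, -1.5, 5.5]
opening: 0.0133
grip_force: 30.0
```

```bash
python3 g.py; python3 -c "
from h import *
a,_=grab_frame('wrist');b,_=grab_frame('top');c,_=grab_frame('scene')
b=cv2.resize(b[100:250,150:350],None,fx=2,fy=2);c=cv2.resize(c[120:270,150:350],None,fx=2,fy=2)
v=np.vstack([cv2.resize(a,(400,300)),b]);cv2.imwrite('pics/fin.png',np.hstack([v,np.vstack([c,c*0])]))"
```

```text
r 0.13052939409369227 open 85.81382036451225 tool x 86.0241169338566 [ 5.23717192 -1.52766589  5.46218045] [ 0.2   0.65  0.28  1.86 -0.27  0.67 -1.77] 0.10899493893951964
```

View pics/fin.png

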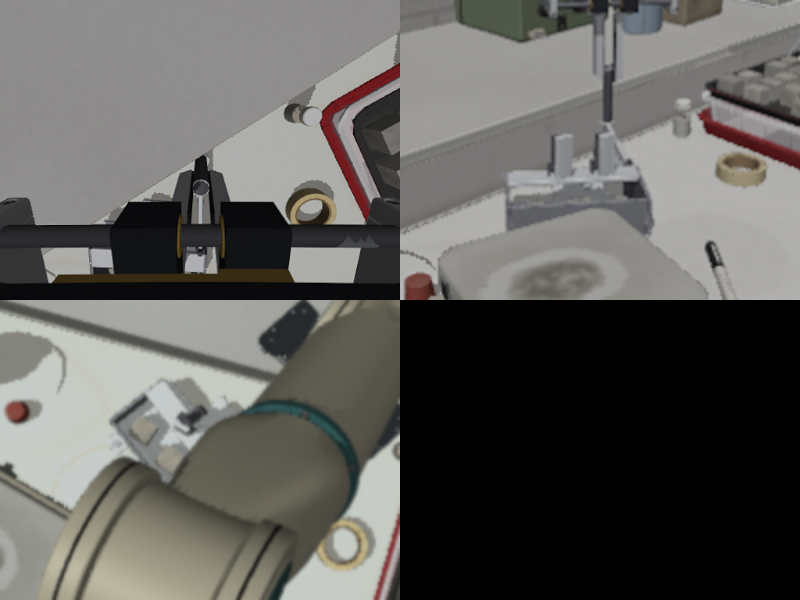

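The wrist view at (200,190) shows the post between the fingers. The scene view at (605,100) shows the gate swung out to about 86° of opening. Vial, tape and cubes are undisturbed, so I'm handing in.

```bash
python3 -c "
from bench import *
print(job_done())"
```

```text
the job is handed in; nothing more can be done
None
```

I squeezed both catches home in the order asked, hinge side first, then swung the gate to about 86° and handed the job in with the arm still gripping the post, at about 14.5 s of the 51 s allowed; no verdict came back.

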